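Release the long carton from the gravity feeder

ROBOT

A 6-joint arm with a two-finger parallel gripper is mounted at the origin on the work surface. World frame = base frame: x ahead of the robot, y to its left, z up, the work surface at z = 0. Lengths are in m, angles in rad, forces in N, time in s.
With the tool pointing down it reaches from about 0.375 to 0.9 m from the base axis. Payload 3.1 kg.
Tool frame: the origin (TCP) lies midway between the tips of the shut fingers; the grasp point (between the pads) lies 19 mm behind it; x points along the fingers, z is the direction in which the jaws open and shut, and the axes are right-handed (so a half turn about x gives the same grasp; the last joint's range is limited). The gripper opens to 85 mm and grips with 20 to 120 N. Pads are 22 mm wide; open, the fingers measure 114 mm over their backs; the gripper's body (76 mm by 85 mm) begins 54 mm behind the grasp point. The pads swing forward as they close: fully open they stand 13 mm farther back than shut.
Start: joints at [1.075, 0.527, 1.433, -0, 1.181, -0.178], TCP at [0.195, 0.594, 0.231] pointing down, gripper open.
Joint ranges: [-3.08, 3.08], [-0.75, 2.2], [0.22, 2.44], [-1.43, 4.57], [0, 2.65], [-2.85, 2.85]. Speed limits (rad/s): [2.79, 2.79, 3.14, 3.14, 3.14, 3.14].

INTERFACE

Orientations are given as a 3x3 rotation matrix whose columns are the frame's x, y, z axes.
In Python, from workcell import manip gives the robot as it stands.
- The arm moves only by the tool send_rows, never from a script. Its argument "increments" is a list of rows, each a list of 6 numbers: the shift along the tool's x, y, z in units of 750 mm (1.0 is 750 mm), then the turn, a rotation vector about the tool's x, y, z in units of 180 degrees (1.0 is 180 degrees). In form: [[dx, dy, dz, ax, ay, az], ...]. A call has exactly 10 rows; each row is the pose to reach, as a shift and turn from the pose commanded when the call began, along the tool's axes at that moment, turning the shorter way round; what a row does not reach only later rows make up. A row lasts 1/12 s, in which the tool goes at most 41.7 mm and 7.16 degrees, less where a joint would pass 70% of its speed; a pose out of reach is approached as far as the arm can. A call with a number of a shift or a turn outside -1 to 1 is refused whole. A call with a gripper value outside its range is refused whole. "grip" is the gripper's target within -1 to 1 (shut at 1, half-way at 0, fully open at -1), set as the call begins (left out, the last holds). The fingers move at their own pace and stop on an object; the grip force is fixed at half the most. Time passes only in rows, so rows that repeat a pose let the fingers close, or fill a call up. It gives the time, the measured TCP pose, the force and the opening at its end, in the units of the state.
- manip.get_state(): the state, without advancing time (a new reading comes with each control period).
- manip.capture(name): name is "side" or "top" or "wrist"; returns a dict with "frame" (480x640x3 uint8, red, green, blue), "range_z" (480x640 float32, m along the optical axis (not along the pixel's ray), 0 where there is no reading), "fx", "fy", "cx", "cy" (pixels), "dist" ([k1, k2, p1, p2, k3] as OpenCV has them; the pictures are not rectified), "R" (3x3) and "t" (3): a world point X has camera coordinates R X + t; the wrist camera has in their place "tool_from_camera" (4x4, takes a point from camera to tool coordinates, whose origin is the TCP and whose axes are the tool frame's). Camera axes: x right, y down, z forward; pixel columns grow to the right and rows downward; lengths in m; the calibration is good to about 2 mm. A picture is of the moment at which its call begins: read the wrist's pose just before it.
- manip.finish_job(): hands the job in, once; it reports no verdict.
Trained networks look in a picture, given as the dict that the camera call returned (one of the last four; its "shot" number tells which), for a name from the list of things; names that differ only in an ending like _2 or _b are one class to them, and where a whole thing is asked for, a point or a joint stands for the part that bears it (a point fixed in the world has none). Each returns a list of dicts, best first, with "p" (0 to 1); they miss things now and then, are a little off and sometimes report something else, mostly with a low value. They report only what shows in the picture. A call takes as long as a camera call.
- manip.look_for(picture, query): "position" ([column, row] in pixels, amid what is visible of it).
The state is a dict: "t": time; "joint_positions": joint angles; "joint_velocities": joint speeds; "tau": joint torques, N m; "eef_pos": TCP position; "tcp_rot": TCP orientation; "wrist_force": force on the tool from outside, world axes, zero at the start; "moment": the same for the moment, N m; "finger_gap": opening from 0.0 (shut) to 1.0 (fully open).
Only numpy, scipy, OpenCV 4.12 (cv2) and the standard library are available. Lean on these libraries where they do the work, as an engineer would, in place of code of your own. Each camera call takes 0.05 s, during which the arm holds its last target. There are 200 camera calls.

TASK

On the two-lane gravity feeder, let the longer carton down: press the pad of its lane's rocking lever fully down so the gate at the lever's other end lifts, and keep it down until the carton has rolled all the way to the front stop; then take your hand off so the gate drops shut behind it. Only press the pad: don't touch the cartons or gates, leave the shorter carton waiting behind its own gate, and leave the other things on the bench where they are.

Things in the scene. Friction and masses are not known exactly. Their poses are not given: they have to be found in the camera images.
- carton_long: The longer of two sealed brown cartons: 130 mm long (along the lane), 85 mm wide, 46 mm tall, 0.3 to 0.55 kg. It waits on one of the two lanes, either may hold it, with its nose against that lane's gate. Origin: middle of the lower edge of its nose (the end towards the robot); its x axis runs up the lane from nose to tail, z up out of its top.
- carton_short: The shorter carton, 80 mm long, 85 mm wide, 46 mm tall, waiting behind the gate of the other lane. Same origin and axes: middle of the lower edge of its nose.
- rack: Gravity feeder fixed to the bench, 460 mm long, 226 mm wide over its rails, 316 mm over the pads. Origin on the bench under its centre; x level, uphill, y left. Two roller lanes, centre lines y = +50 (left) and -50 mm (right), slope down towards the robot at 0.11 rad. Braked rollers: a freed carton takes about 2 to 5 s to run down. Lever pivots at x = -72, y = +-130, z = 143 mm.
- pad_left: Black press pad, 44 mm along the lane x 40 mm x 10 mm, on the near end of the left lane's lever, outside the left rail (+y of the rack). Origin: centre of its top face, z out of it. Gate shut: 194 mm above the bench, sloping 0.25 rad down to rack +x. Pressed straight down it levels at half stroke; full stroke is 67 mm lower and 9 mm nearer the robot. Takes 2 to 4 N; a spring returns it.
- lever_left (a joint): Rocking lever of the left lane: a steel bar in a bracket, about 135 mm from pivot to pad and 135 mm from pivot to gate. Joint value in rad: 0 with the gate shut, 0.5 with the pad fully down and the gate fully up. Above 0.33 the gate clears the carton.
- gate_left: Gate of the left lane on the far end of the left lever: an aluminium plate 80 mm wide, 30 mm tall, 4 mm thick under a steel crossbar, across the lane 300 mm up from the front stop. Origin: middle of the lower edge of the face that the carton leans on; shut, this edge is 8 mm above the rollers.
- stop_left (a point): Point where the front stop meets the rollers' top on the centre line of the left lane; 75 mm above the bench; axes as the rack's (x level, uphill). The stop is a steel plate across both lanes, 30 mm high above the rollers; the side guides are 25 mm high, 93 mm apart. A carton is home when its nose is here.
- pad_right: Black press pad, 44 mm along the lane x 40 mm x 10 mm, on the near end of the right lane's lever, outside the right rail (-y of the rack). Origin: centre of its top face, z out of it. Gate shut: 194 mm above the bench, sloping 0.25 rad down to rack +x. Pressed straight down it levels at half stroke; full stroke is 67 mm lower and 9 mm nearer the robot. Takes 2 to 4 N; a spring returns it.
- lever_right (a joint): Rocking lever of the right lane: a steel bar in a bracket, about 135 mm from pivot to pad and 135 mm from pivot to gate. Joint value in rad: 0 with the gate shut, 0.5 with the pad fully down and the gate fully up. Above 0.33 the gate clears the carton.
- gate_right: Gate of the right lane on the far end of the right lever: an aluminium plate 80 mm wide, 30 mm tall, 4 mm thick under a steel crossbar, across the lane 300 mm up from the front stop. Origin: middle of the lower edge of the face that the carton leans on; shut, this edge is 8 mm above the rollers.
- stop_right (a point): Point where the front stop meets the rollers' top on the centre line of the right lane; 75 mm above the bench; axes as the rack's (x level, uphill). The stop is a steel plate across both lanes, 30 mm high above the rollers; the side guides are 25 mm high, 93 mm apart. A carton is home when its nose is here.
- bud_vase: clay-brown stoneware bud vase, 66 mm across, 98 mm tall, standing on the bench to the left of the feeder's front; origin at the centre of its foot. Bystander.
- tumbler_a: clear glass tumbler, 72 mm across the rim, 85 mm tall, standing on the bench between the robot and the feeder; origin at the centre of its foot. Bystander.
- tumbler_b: clear glass tumbler, 72 mm across the rim, 85 mm tall, standing on the bench to the right of the feeder; origin at the centre of its foot. Bystander.
- bowl: dark stoneware bowl, 110 mm across, 45 mm tall, on the bench to the left of the feeder's middle; origin at the centre of its foot. Bystander.
- tape_roll: roll of tan packing tape lying flat, 96 mm across, 48 mm tall, on the bench to the right of the feeder's front; origin at the centre of its underside. Bystander.
- knife: steel box knife lying flat, 125 x 22 x 12 mm, on the bench in front of the feeder; origin at the centre of its underside. Bystander.

How it is judged:
By the outcome, as a careful person would: the job done as asked, in the order asked, and still so for the second after the job is handed in, with the robot touching nothing.
It also fails if it takes over 38 s, if anything falls off the work surface, if the arm or the gripper's body presses on something with over 40 N, if the wrist force passes 120 N, or if a joint passes its speed limit or range.

## Working session

There is one attempt and no reset: what is moved stays moved. The work goes in short steps, Python scripts to look and compute and a tool call to move; the robot and the scene stay as the last step left them, time stands still between calls to the robot, and variables do not carry over. Pictures are saved under pics/ and viewed, about 8 in all and at most 12, crops included, and the job is handed in when it is done.

Besides the shell and the picture viewer there is one more tool, called after "Request:" by a JSON object that holds its "op" and its "data". send_rows: Moves the arm, as the interface text tells. Shifts and turns lie within -1 to 1; 1 stands for 750 mm of shift or 180 degrees of turn. Its arguments: {"type":"object","properties":{"increments":{"type":"array","items":{"type":"array","items":{"type":"number"}}},"grip":{"type":"number"}},"required":["increments"]}

```bash
mkdir -p pics
cat > h.py <<'E'
import numpy as np, cv2
from workcell import manip
def world(c,px,z=None):
    K=np.array([[c['fx'],0,c['cx']],[0,c['fy'],c['cy']],[0,0,1]])
    u=cv2.undistortPoints(np.array([[px]],float),K,np.array(c['dist']))[0,0]
    q,r=int(round(px[0])),int(round(px[1]))
    p=c['range_z'][max(r-1,0):r+2,max(q-1,0):q+2]; d=np.median(p[p>0]) if (p>0).any() else np.nan
    R=np.array(c['R']);t=np.array(c['t'])
    return R.T@(d*np.array([u[0],u[1],1])-t)
E
python3 - <<'E'
from h import *
np.set_printoptions(precision=3,suppress=True)
for n in ['top','side']:
    c=manip.capture(n); cv2.imwrite(f'pics/{n}0.png',c['frame'][:,:,::-1])
    for q in ['carton_long','carton_short','pad_left','pad_right','gate_left','gate_right','rack']:
        for d in manip.look_for(c,q)[:2]: print(n,q,round(d['p'],2),np.array(d['position']),world(c,d['position']))
s=manip.get_state();print(s['t'],s['eef_pos'],s['tcp_rot'])
E
```

```text
top carton_long 0.76 [313.5 100.8] [0.823 0.056 0.162]
top carton_long 0.4 [280.1 200.3] [0.631 0.124 0.116]
top carton_short 0.61 [265.6 107.6] [0.811 0.151 0.158]
top pad_left 0.82 [193.6 249.7] [0.522 0.278 0.194]
top pad_left 0.22 [168.8 197.1] [0.662 0.381 0.003]
top pad_right 0.92 [343.8 264.1] [ 0.495 -0.001  0.192]
top pad_right 0.31 [392.5 222.3] [ 0.603 -0.116  0.005]
top gate_left 0.62 [253.8 132.2] [0.777 0.18  0.105]
top gate_right 0.56 [319.7 134.7] [0.756 0.043 0.151]
top rack 0.82 [276.4 203.4] [0.629 0.133 0.091]
top rack 0.48 [250.5 130.4] [0.766 0.182 0.15 ]
side carton_long 0.73 [392.3 197.7] [0.823 0.038 0.161]
side carton_short 0.72 [313.9 340.4] [ 0.438 -0.153  0.046]
side carton_short 0.62 [363.1 182. ] [0.808 0.14  0.16 ]
side pad_left 0.72 [312.6 231.3] [0.624 0.115 0.091]
side pad_left 0.52 [243.6 180.7] [0.523 0.282 0.195]
side pad_right 0.75 [295.6 247. ] [ 0.488 -0.011  0.194]
side gate_left 0.57 [347.5 191.9] [0.771 0.159 0.131]
side gate_right 0.65 [271.5 201.2] [0.665 0.389 0.006]
side gate_right 0.5 [370. 212.] [0.753 0.042 0.143]
side rack 0.68 [314.3 228.9] [0.631 0.118 0.093]
side rack 0.54 [355.  295.5] [ 0.609 -0.085  0.029]
0.8 [0.195 0.594 0.231] [[ 0.    -0.95   0.312]
 [ 0.     0.312  0.95 ]
 [-1.    -0.     0.   ]]
```

View pics/top0.png

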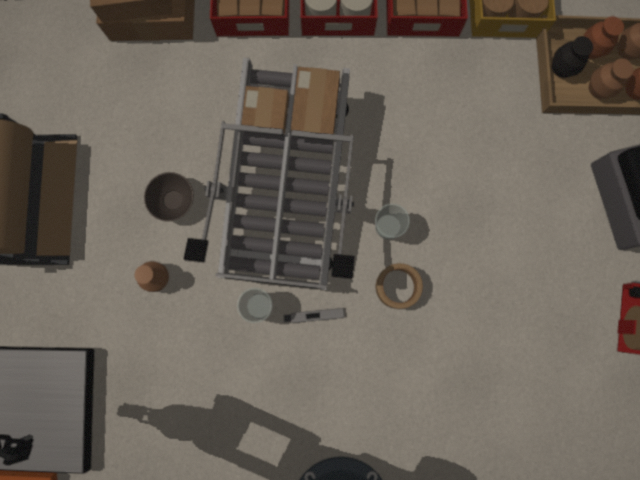

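View pics/side0.png

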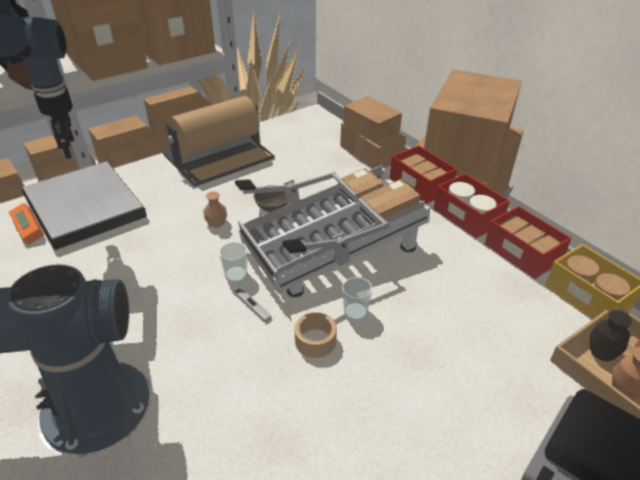

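The top view shows the long carton in the right lane at (315, 100), with its pad at (344, 264). The short carton is on the left at (265, 107). The detections fit a rack yaw of about -6°. I'll shut the gripper and go above the right pad.

Request:
{"op": "send_rows", "data": {"grip": 1, "increments": [[-0.02,-0.03,-0.03,-0.007,0,0],[-0.04,-0.062,-0.062,-0.013,0,0],[-0.053,-0.094,-0.095,-0.02,0,0],[-0.053,-0.126,-0.127,-0.027,0,0],[-0.053,-0.158,-0.159,-0.034,0,0],[-0.053,-0.19,-0.191,-0.04,0,0],[-0.053,-0.222,-0.223,-0.047,0,0],[-0.053,-0.254,-0.255,-0.054,0,0],[-0.053,-0.286,-0.287,-0.06,0,0],[-0.053,-0.315,-0.317,-0.067,0,0]]}}

```text
t: 1.63
eef_pos: [0.3461, 0.2924, 0.2714]
tcp_rot: [[0.001, -0.994, 0.106], [0.0, 0.106, 0.994], [-1.0, -0.001, 0.0]]
wrist_force: [0.5, -0.9, -0.4]
finger_gap: -0.002
```

```bash
cat > go.py <<'E'
from h import *; import sys
np.set_printoptions(precision=4,suppress=True)
s=manip.get_state(); T=np.array(s['tcp_rot']); p=np.array(s['eef_pos'])
print(s['t'],p,T.tolist(),s['wrist_force'],s['finger_gap'])
print('units',T.T@(np.array(eval(sys.argv[1]))-p)/.75)
E
python3 go.py "[.492,-.005,.25]"
python3 - <<'E'
from h import *
c=manip.capture('top')
# black pad pixels near right pad
f=c['frame'].max(2); ys,xs=np.where(f[245:285,325:362]<40)
P=np.array([world(c,(x+325,y+245)) for x,y in zip(xs,ys)]);P=P[P[:,2]>.17]
print(len(P),P.mean(0),P.min(0),P.max(0)); print(cv2.minAreaRect(P[:,:2].astype(np.float32)))
E
```

```text
1.6333 [0.3461 0.2924 0.2714] [[0.0008788920985789949, -0.9943443698957032, 0.10620029004384193], [0.00014573697723706976, 0.1062004572960964, 0.9943447297747565], [-0.9999996031546275, -0.0008584444170100028, 0.00023825148558433235]] [ 0.4551 -0.9253 -0.4094] -0.0023848271405355233
units [ 0.0286 -0.2356 -0.3737]
444 [0.49142372 0.00208064 0.19322232] [ 0.47046309 -0.0181858   0.18557384] [0.51234161 0.02128322 0.19843093]
((0.4917527139186859, 0.002316949889063835), (0.038699883967638016, 0.041345834732055664), 84.0748062133789)
```

Request:
{"op": "send_rows", "data": {"increments": [[0.003,-0.024,-0.038,0,0,0],[0.006,-0.048,-0.075,0,0,0],[0.009,-0.072,-0.112,0,0,0],[0.012,-0.096,-0.149,0,0,0],[0.015,-0.12,-0.186,0,0,0],[0.018,-0.144,-0.223,0,0,0],[0.021,-0.168,-0.26,0,0,0],[0.024,-0.192,-0.297,0,0,0],[0.027,-0.215,-0.333,0,0,0],[0.029,-0.235,-0.364,0,0,0]]}}

```text
t: 2.52
eef_pos: [0.4924, 0.0018, 0.2493]
tcp_rot: [[0.001, -0.994, 0.108], [-0.0, 0.108, 0.994], [-1.0, -0.001, -0.0]]
wrist_force: [-0.3, 0.7, -0.5]
finger_gap: 0.001
```

```bash
python3 go.py "[.492,.002,.2]"
python3 - <<'E'
from h import *
c=manip.capture('side'); cv2.imwrite('pics/s1.png',cv2.resize(c['frame'][120:340,180:460,::-1],None,fx=2.5,fy=2.5))
E
```

```text
2.5167 [0.4924 0.0018 0.2493] [[0.0008036290812416548, -0.9941238851655098, 0.10824534689182652], [-0.00039465019594160444, 0.10824505812682923, 0.9941241630914833], [-0.9999995992156809, -0.0008416261351860226, -0.00030534230945939307]] [-0.3261  0.6835 -0.5456] 0.0009557542234527221
units [0.0658 0.0006 0.0003]
```

View pics/s1.png

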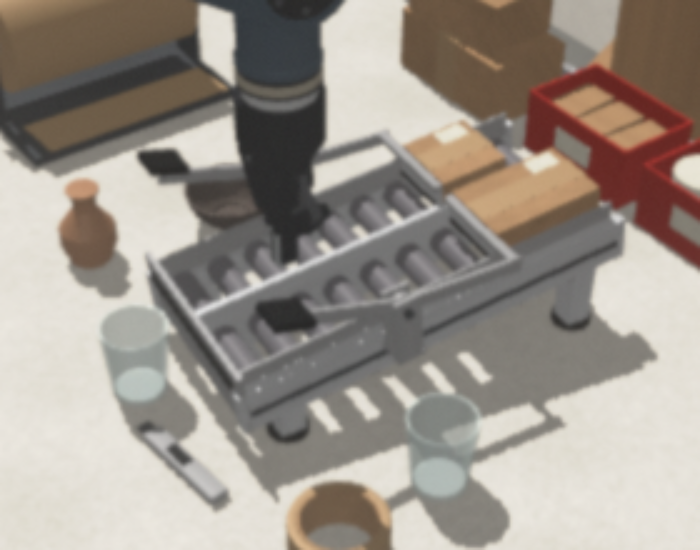

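The tip is right over the right pad, which sits at (288, 315) in the crop. Next I press down gently.

Request:
{"op": "send_rows", "data": {"increments": [[0.025,0,0,0,0,0],[0.045,0,0,0,0,0],[0.06,0,0,0,0,0],[0.07,0.001,0,0,0,0],[0.081,0.003,0,0,0,0],[0.092,0.005,0,0,0,0],[0.103,0.007,0,0,0,0],[0.114,0.008,0,0,0,0],[0.125,0.009,0,0,0,0],[0.135,0.01,0,0,0,0]]}}

```text
t: 3.4
eef_pos: [0.4834, 0.0048, 0.1473]
tcp_rot: [[-0.001, -0.994, 0.107], [0.0, 0.107, 0.994], [-1.0, 0.001, 0.0]]
wrist_force: [-1.9, 0.3, 3.7]
finger_gap: 0.0
```

Request:
{"op": "send_rows", "data": {"increments": [[0.005,0,0,0,0,0],[0.01,0.001,0,0,0,0],[0.015,0.001,0,0,0,0],[0.018,0.002,0,0,0,0],[0.021,0.002,0,0,0,0],[0.024,0.002,0,0,0,0],[0.026,0.002,0,0,0,0],[0.028,0.002,0,0,0,0],[0.029,0.002,0,0,0,0],[0.029,0.002,0,0,0,0]]}}

```text
t: 4.23
eef_pos: [0.4839, 0.0044, 0.1276]
tcp_rot: [[0.004, -0.994, 0.107], [-0.001, 0.107, 0.994], [-1.0, -0.004, -0.0]]
wrist_force: [-0.7, 2.8, 14.1]
finger_gap: 0.002
```

```bash
python3 go.py "[.483,.003,.123]"
python3 - <<'E'
from h import *
c=manip.capture('side'); cv2.imwrite('pics/s2.png',cv2.resize(c['frame'][120:340,180:460,::-1],None,fx=2.5,fy=2.5))
E
```

```text
4.2333 [0.4839 0.0044 0.1276] [[0.0035328335124026554, -0.9942321205219297, 0.1071914623924902], [-0.0006829468353244323, 0.10718970747296426, 0.9942383518027659], [-0.9999935263145425, -0.0035856846385793886, -0.00030032428954326277]] [-0.7204  2.7964 14.1056] 0.0022801058860679392
units [ 0.0062  0.001  -0.002 ]
```

View pics/s2.png

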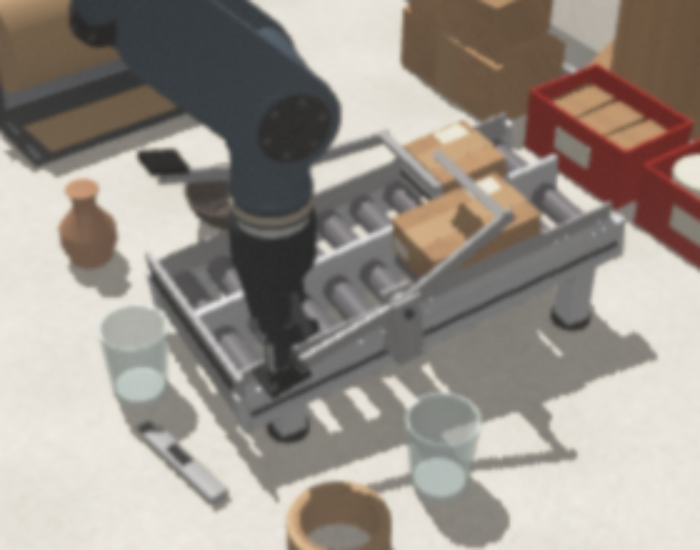

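The pad is fully down, with 14 N at its stop. The gate is up at about (475, 185) and the carton is rolling, with its nose near (400, 240). I'll hold.

Request:
{"op": "send_rows", "data": {"increments": [[0,0,0,0,0,0],[0,0,0,0,0,0],[0,0,0,0,0,0],[0,0,0,0,0,0],[0,0,0,0,0,0],[0,0,0,0,0,0],[0,0,0,0,0,0],[0,0,0,0,0,0],[0,0,0,0,0,0],[0,0,0,0,0,0]]}}

```text
t: 5.12
eef_pos: [0.4838, 0.0044, 0.1277]
tcp_rot: [[0.004, -0.994, 0.107], [-0.001, 0.107, 0.994], [-1.0, -0.004, -0.0]]
wrist_force: [-0.4, 1.8, 12.7]
finger_gap: 0.001
```

Request:
{"op": "send_rows", "data": {"increments": [[0,0,0,0,0,0],[0,0,0,0,0,0],[0,0,0,0,0,0],[0,0,0,0,0,0],[0,0,0,0,0,0],[0,0,0,0,0,0],[0,0,0,0,0,0],[0,0,0,0,0,0],[0,0,0,0,0,0],[0,0,0,0,0,0]]}}

```text
t: 5.95
eef_pos: [0.4839, 0.0044, 0.1277]
tcp_rot: [[0.004, -0.994, 0.107], [-0.001, 0.107, 0.994], [-1.0, -0.004, -0.0]]
wrist_force: [-0.8, 2.4, 12.3]
finger_gap: 0.002
```

Request:
{"op": "send_rows", "data": {"increments": [[0,0,0,0,0,0],[0,0,0,0,0,0],[0,0,0,0,0,0],[0,0,0,0,0,0],[0,0,0,0,0,0],[0,0,0,0,0,0],[0,0,0,0,0,0],[0,0,0,0,0,0],[0,0,0,0,0,0],[0,0,0,0,0,0]]}}

```text
t: 6.78
eef_pos: [0.4839, 0.0044, 0.1277]
tcp_rot: [[0.004, -0.994, 0.107], [-0.001, 0.107, 0.994], [-1.0, -0.004, -0.0]]
wrist_force: [-1.2, 1.5, 12.7]
finger_gap: 0.004
```

Request:
{"op": "send_rows", "data": {"increments": [[0,0,0,0,0,0],[0,0,0,0,0,0],[0,0,0,0,0,0],[0,0,0,0,0,0],[0,0,0,0,0,0],[0,0,0,0,0,0],[0,0,0,0,0,0],[0,0,0,0,0,0],[0,0,0,0,0,0],[0,0,0,0,0,0]]}}

```text
t: 7.62
eef_pos: [0.4839, 0.0044, 0.1277]
tcp_rot: [[0.004, -0.994, 0.107], [-0.001, 0.107, 0.994], [-1.0, -0.004, -0.0]]
wrist_force: [-0.6, 2.8, 13.2]
finger_gap: 0.001
```

Run:
```python
from h import *
c=manip.capture('side'); cv2.imwrite('pics/s3.png',cv2.resize(c['frame'][120:340,180:460,::-1],None,fx=2.5,fy=2.5))
for d in manip.look_for(c,'carton_long')[:1]: print(d,world(c,d['position']))
```

```text
{'position': [280.6, 244.0], 'p': 0.92} [0.47389243 0.02960948 0.18096324]
```

View pics/s3.png

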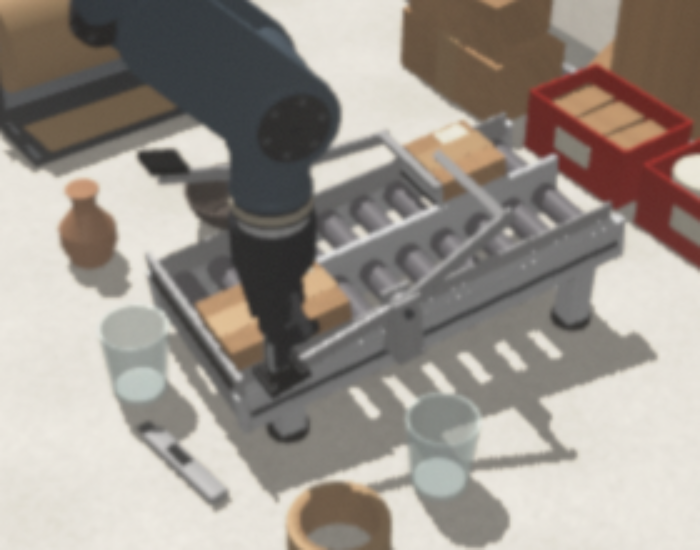

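The carton looks home at the front stop, with its nose edge at about (197–240, 300–360). I'll hold a little longer and check that it has stopped.

Request:
{"op": "send_rows", "data": {"increments": [[0,0,0,0,0,0],[0,0,0,0,0,0],[0,0,0,0,0,0],[0,0,0,0,0,0],[0,0,0,0,0,0],[0,0,0,0,0,0],[0,0,0,0,0,0],[0,0,0,0,0,0],[0,0,0,0,0,0],[0,0,0,0,0,0]]}}

```text
t: 8.55
eef_pos: [0.4839, 0.0044, 0.1277]
tcp_rot: [[0.004, -0.994, 0.107], [-0.001, 0.107, 0.994], [-1.0, -0.004, -0.0]]
wrist_force: [-0.5, 1.6, 12.4]
finger_gap: 0.0
```

Run:
```python
from h import *
c=manip.capture('side'); new=cv2.resize(c['frame'][120:340,180:460,::-1],None,fx=2.5,fy=2.5)
d=cv2.absdiff(new,cv2.imread('pics/s3.png'))[250:400,180:370]; print('diff',d.mean(),np.percentile(d,99))
# carton top points (brown, right height), in rack frame
a=-.108; X=np.array([np.cos(a),np.sin(a)]);Y=np.array([-np.sin(a),np.cos(a)])
pad=np.array([.4917,.002]) # rack (-203ish,-138)
f=c['frame'].astype(int); P=[]
for r in range(215,270):
  for q in range(250,325):
    if f[r,q,0]-f[r,q,2]>35:
      w=world(c,(q,r)); P.append([(w[:2]-pad)@X,(w[:2]-pad)@Y,w[2]])
P=np.array(P); P=P[(P[:,2]>.1)&(P[:,2]<.16)]; print(len(P),np.percentile(P,[1,50,99],axis=0))
```

```text
diff 0.5602105263157895 2.0
819 [[-0.03528058  0.04160748  0.10388536]
 [-0.00437892  0.07045094  0.12393246]
 [ 0.09172811  0.1272262   0.13584397]]
```

It has stopped and is home. I'll release smoothly, straight up.

Request:
{"op": "send_rows", "data": {"increments": [[-0.01,0,0,0,0,0],[-0.025,-0.002,0,0,0,0],[-0.04,-0.004,0,0,0,0],[-0.055,-0.006,0,0,0,0],[-0.07,-0.008,0,0,0,0],[-0.085,-0.01,0,0,0,0],[-0.1,-0.011,0,0,0,0],[-0.12,-0.012,0,0,0,0],[-0.14,-0.012,0,0,0,0],[-0.16,-0.012,0,0,0,0]]}}

```text
t: 9.43
eef_pos: [0.4907, 0.0033, 0.2465]
tcp_rot: [[-0.002, -0.994, 0.107], [-0.001, 0.107, 0.994], [-1.0, 0.002, -0.001]]
wrist_force: [-0.2, -0.2, -1.0]
finger_gap: 0.001
```

Request:
{"op": "send_rows", "data": {"increments": [[-0.02,0,0,0,0,0],[-0.04,0.02,0,0,0,0],[-0.06,0.04,0,0,0,0],[-0.08,0.06,0,0,0,0],[-0.1,0.08,0,0,0,0],[-0.1,0.08,0,0,0,0],[-0.1,0.08,0,0,0,0],[-0.1,0.08,0,0,0,0],[-0.1,0.08,0,0,0,0],[-0.1,0.08,0,0,0,0]]}}

```text
t: 10.27
eef_pos: [0.4319, 0.01, 0.3203]
tcp_rot: [[-0.002, -0.994, 0.107], [0.0, 0.107, 0.994], [-1.0, 0.002, 0.0]]
wrist_force: [-0.3, 0.0, -1.0]
finger_gap: -0.002
```

Run:
```python
from h import *
c=manip.capture('side'); cv2.imwrite('pics/s4.png',cv2.resize(c['frame'][120:340,180:460,::-1],None,fx=2.5,fy=2.5))
s=manip.get_state();print(s['t'],s['eef_pos'],s['wrist_force'])
```

```text
10.3167 [0.43188584 0.01002252 0.3204113 ] [0.30216163 0.58020445 0.3232557 ]
```

View pics/s4.png

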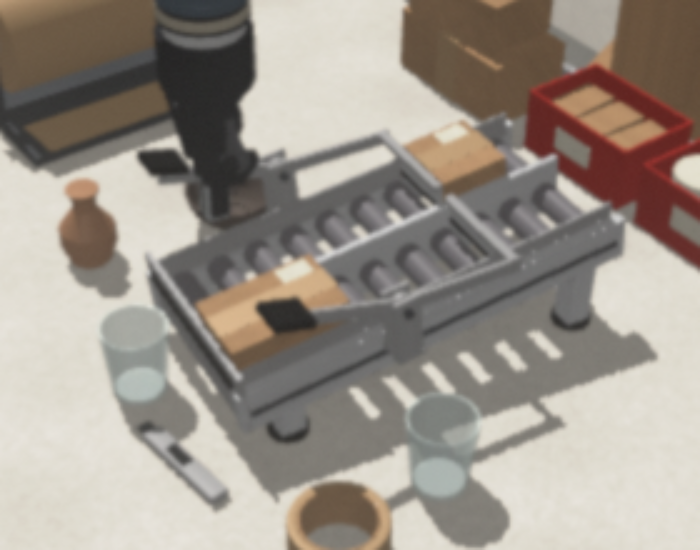

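The pad is back up at (288, 315) and the right gate is shut at (480, 230). The long carton is at the front stop, and the short one is still behind its own gate at (455, 155). The bystanders haven't moved.

```bash
python3 -c "
from workcell import manip; print(manip.finish_job())"
```

```text
the job is handed in; nothing more can be done
None
```

The longer carton, in the right lane, is down at the front stop, and its gate has dropped shut behind it. I handed the job in at about 10.3 s of the 38 s allowed.

- **Press:** With the gripper shut, I pressed the right pad from 194 mm down to about 128 mm above the bench. It was on its stop, at 12–14 N. I held it there for about 4 s after that, then lifted clear.
- **Carton home:** Two side pictures about 1 s apart showed the carton no longer moving, resting against the stop. My depth estimate put its nose slightly beyond where I expected the stop, which is within measuring error, so I judged it home mainly from the picture.
- **Final picture:** The pad was back up and the gate shut. The shorter carton was still behind its own gate. The bystanders in the crop (vase, bowl, tumblers, knife and tape roll) looked unmoved. The gripper was clear of everything, with the wrist force near zero.

No other check failed or disagreed. I saw no sign of contact with anything but the pad.

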